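# Take the trial-stacked clay column apart onto its drying bats

### The arm

A 7-joint arm with a two-finger parallel gripper is mounted at the origin on the work surface. World frame = base frame: x ahead of the robot, y to its left, z up, the work surface at z = 0. Lengths are in m, angles in degrees, forces in N, time in s.
With the tool pointing down it reaches from about 0.4 to 0.85 m from the base axis. Payload 6.9 kg.
Tool frame: the origin (TCP) lies midway between the tips of the shut fingers; the grasp point (between the pads) lies behind it (arm.tcp_to_grasp is the z of the grasp point in the tool frame, in m); z points along the fingers, y is the direction in which the jaws open and shut (so a half turn about z gives the same grasp; the last joint's range is limited). The gripper opens to 85 mm and grips with 20 to 120 N. Pads are 22 mm wide; open, the fingers measure 114 mm over their backs; the gripper's body (76 mm by 85 mm) begins 54 mm behind the grasp point. The pads swing forward as they close: fully open they stand 13 mm farther back than shut.
Start: joints at [-65.117, 29.078, -13.613, 85.955, 7.202, 65.827, -8.869], TCP at [0.202, 0.592, 0.198] pointing down, gripper open.
Joint ranges: [-176.47, 176.47], [-13.61, 117.27], [-81.72, 77.17], [0.22, 143.17], [-87.28, 267.28], [10, 112.55], [-165.47, 165.47]. Speed limits (degrees/s): [136.94, 136.94, 180, 180, 180, 180, 180].

### API

Orientations are given as [roll, pitch, yaw] about the fixed x, y, z axes, in that order (R = Rz(yaw) Ry(pitch) Rx(roll)).
In Python, from rig import arm, command_gripper, imaging, monitor gives the robot as it stands. The module is installed in compiled form; this text tells all that it offers. Calls block until the motion is done:
- arm.reach(position, orientation): joint-space move of the TCP to a pose.
- arm.move_linear(position, frame=None, velocity=0.15, until_force=None): straight line of the TCP; frame=None keeps the orientation; velocity is the mean speed in m/s. With until_force (N) it stops when the force on the tool has changed by that much, and returns True; else False.
- arm.move_j(angles): joint-space move.
- command_gripper(opening): opening from 0.0 (shut) to 1.0 (fully open); the grip force is fixed at half the most; returns when the fingers have stopped.
- arm.hold(seconds).
- arm.inverse_kinematics(position, orientation): joint angles nearest the present ones, or None.
- imaging.grab_frame(name): name is "side" or "top"; returns (picture, depth): 384x512x3 uint8, red, green, blue; 384x512 float32, m along the optical axis (not along the pixel's ray), 0 where there is no reading.
- imaging.camera_params(name): a dict with "intrinsics" (3x3 intrinsics, pixels), "R" (3x3) and "t" (3): a world point X has camera coordinates R X + t. Camera axes: x right, y down, z forward; pixel columns grow to the right and rows downward; lengths in m; the calibration is good to about 2 mm. A picture is of the moment at which its call begins. camera_params takes no time and is no camera call.
A pose or a line that the arm cannot do raises arm.PlanningError and nothing moves.
- arm.hand_in(): hands the job in, once; it reports no verdict.
Readings, each from a call of its own:
- monitor.current_time_s(): time.
- monitor.current_joint_pos(): joint angles.
- monitor.current_joint_velocities(): joint speeds.
- monitor.current_tau(): joint torques, N m.
- monitor.current_eef_pos(): TCP position.
- monitor.current_orientation(): TCP orientation.
- monitor.current_ft_force(): force on the tool from outside, world axes, zero at the start.
- monitor.current_moment(): the same for the moment, N m.
- monitor.current_finger_gap(): opening from 0.0 (shut) to 1.0 (fully open).
Only numpy, scipy, OpenCV 4.12 (cv2) and the standard library are available. Lean on these libraries where they do the work, as an engineer would, in place of code of your own. Each camera call takes 0.05 s, during which the arm holds its last target.

### The job

The clay column trial-stacked on the banding wheel has to dry in parts: working from the top down, one at a time, take each section off and stand it upright in the middle of the plywood bat that has the same outline as the section (square cap, round drum, hexagonal block, oblong plinth), with the plinth lying lengthwise along its bat. The clay is still soft, so set every section down gently without dropping or tipping it, and leave the tub where it is.

Things in the scene. Friction and masses are not known exactly. Their poses are not given: they have to be found in the camera images.
- cap: Top section of the column, brown clay: a 30 x 30 mm square block 34 mm high (faces along its x and y axes) with a round knob on top, 48 mm high in all; it stands on the drum. Its origin is the centre of its underside, z up when it stands.
- drum: Second section from the top, brown clay: a plain round drum 42 mm in diameter and 40 mm high; it stands on the hexagonal block. Its origin is the centre of its underside, z up when it stands.
- hexblock: Third section from the top, brown clay: a regular hexagonal block, 50 mm across flats (one pair of flats faces its +y and -y, corners lie on its x axis), 40 mm high; it stands on the plinth. Its origin is the centre of its underside, z up when it stands.
- plinth: Bottom section, brown clay: an oblong block 110 mm long (its x), 60 mm wide (its y) and 40 mm high, about 0.45 kg; it lies on the banding wheel. Its origin is the centre of its underside, z up when it stands. Sections are loosely stacked, nearly centred on each other, each turned a little differently; they do not interlock.
- wheel: Banding wheel that carries the column at the start: a low round aluminium disc, 160 mm in diameter, top face 28 mm above the table, on a dark foot; fixed, it does not turn. Its origin is the centre of its underside.
- bat_square: Square bat for the cap: 100 x 100 mm, 12 mm thick pale plywood drying bat lying flat on the table, fixed; its origin is the centre of its underside, so its top face is 12 mm above the origin. Its edges run along its x and y.
- bat_round: Round bat for the drum: 100 mm in diameter, 12 mm thick pale plywood drying bat lying flat on the table, fixed; its origin is the centre of its underside, so its top face is 12 mm above the origin.
- bat_hex: Hexagonal bat for the hexagonal block: 100 mm across flats (flats face its +y and -y, corners on its x axis), 12 mm thick pale plywood drying bat lying flat on the table, fixed; its origin is the centre of its underside, so its top face is 12 mm above the origin.
- bat_oblong: Oblong bat for the plinth: 150 mm long (its x) by 95 mm wide (its y), 12 mm thick pale plywood drying bat lying flat on the table, fixed; its origin is the centre of its underside, so its top face is 12 mm above the origin.
- tub: White plastic water tub, empty, loose, a bystander: 110 mm across the rim, 82 mm high. Origin at the centre of its underside.
Mind the look-alikes: they are no part of the job. What is shaped like the bat_round but orange is not meant.

How it is judged (in metres and radians):
On the way, in this order (a step that is already met when the one before it is completed fails the run):
1. the square cap stands in the middle of the square bat, released and at rest (horizontal distance between cap and bat_square below 0.012 m and z of cap in the frame of bat_square between 0.008 and 0.017 m and angle between cap's own z axis and vertical below 0.1 rad and linear speed of cap below 0.02 m/s and angular speed of cap below 0.2 rad/s and contact force between the fingers and cap below 0.05 N), for 0.2 s.
2. the round drum stands in the middle of the round bat, released and at rest (horizontal distance between drum and bat_round below 0.012 m and z of drum in the frame of bat_round between 0.008 and 0.017 m and angle between drum's own z axis and vertical below 0.1 rad and linear speed of drum below 0.02 m/s and angular speed of drum below 0.2 rad/s and contact force between the fingers and drum below 0.05 N), for 0.2 s.
3. the hexagonal block stands in the middle of the hexagonal bat, released and at rest (horizontal distance between hexblock and bat_hex below 0.012 m and z of hexblock in the frame of bat_hex between 0.008 and 0.017 m and angle between hexblock's own z axis and vertical below 0.1 rad and linear speed of hexblock below 0.02 m/s and angular speed of hexblock below 0.2 rad/s and contact force between the fingers and hexblock below 0.05 N), for 0.2 s.
4. the oblong plinth stands in the middle of the oblong bat, released and at rest (horizontal distance between plinth and bat_oblong below 0.012 m and z of plinth in the frame of bat_oblong between 0.008 and 0.017 m and angle between plinth's own z axis and vertical below 0.1 rad and linear speed of plinth below 0.02 m/s and angular speed of plinth below 0.2 rad/s and contact force between the fingers and plinth below 0.05 N and angle between the x axis of plinth and the x axis of bat_oblong, either way round below 0.2 rad), for 0.2 s.
At the end, for the whole second after the job is handed in: Each section stands upright (within 0.1 rad), at rest and released on the top face of the bat of its own outline, its centre within 12 mm of the bat's centre; the plinth's long axis lies within 0.2 rad of the bat's long axis; the tub is within 30 mm of where it began (all of step 1 and all of step 2 and all of step 3 and all of step 4 and distance of tub from where it was at the start of the episode below 0.03 m); the robot touches nothing.
It fails at once if a section is dropped (it moves faster than 0.6 m/s without being held: a fall of about 2 cm) ((linear speed of cap above 0.6 m/s and contact force between the fingers and cap below 0.05 N) or (linear speed of drum above 0.6 m/s and contact force between the fingers and drum below 0.05 N) or (linear speed of hexblock above 0.6 m/s and contact force between the fingers and hexblock below 0.05 N) or (linear speed of plinth above 0.6 m/s and contact force between the fingers and plinth below 0.05 N)).
It fails at once if a section is tipped by more than 0.6 rad (angle between any of cap, drum, hexblock, plinth's own z axis and vertical above 0.6 rad).
It fails at once if the water tub is moved by more than 30 mm (distance of tub from where it was at the start of the episode above 0.03 m).
It also fails if it takes over 128 s, if anything falls off the work surface, if the arm or the gripper's body presses on something with over 40 N, if the wrist force passes 120 N, or if a joint passes its speed limit or range.

## Working session

There is one attempt and no reset: what is moved stays moved. The work goes in short steps, each a Python script; the robot and the scene stay as the last script left them, time stands still between calls to the robot, and variables do not carry over. Pictures are saved under pics/ and viewed, and the job is handed in when it is done.

```bash
mkdir -p pics; python3 - <<'E'
from rig import arm, imaging, monitor
import cv2, numpy as np
for n in ["top","side"]:
    p,d=imaging.grab_frame(n)
    np.savez(f"pics/{n}0.npz",p=p,d=d)
    cv2.imwrite(f"pics/{n}0.png",p[:,:,::-1])
    c=imaging.camera_params(n); print(n,c["intrinsics"],c["R"],c["t"],(d>0).mean())
print(monitor.current_time_s(),arm.tcp_to_grasp,monitor.current_orientation(),monitor.current_finger_gap())
E
```

```text
top [[399.14575019   0.         254.27069568]
 [  0.         399.14575019 194.84827053]
 [  0.           0.           1.        ]] [[-0.02983931 -0.99944116  0.0150658 ]
 [-0.99014835  0.02749222 -0.13729681]
 [ 0.1368059  -0.01901422 -0.99041537]] [-0.01184262  0.4492221   1.33474156] 0.9960886637369791
side [[405.63074848   0.         255.38034215]
 [  0.         405.63074848 184.91060445]
 [  0.           0.           1.        ]] [[ 0.92862384 -0.3708947   0.00974065]
 [-0.26840969 -0.68969017 -0.67252041]
 [ 0.25615229  0.621904   -0.74001447]] [-0.42890892  0.18321433  1.16679082] 0.9960479736328125
0.1 -0.0187 [-1.79907712e+02  5.07187850e-03  1.61161704e+02] 1.004466791328505
```

View pics/top0.png

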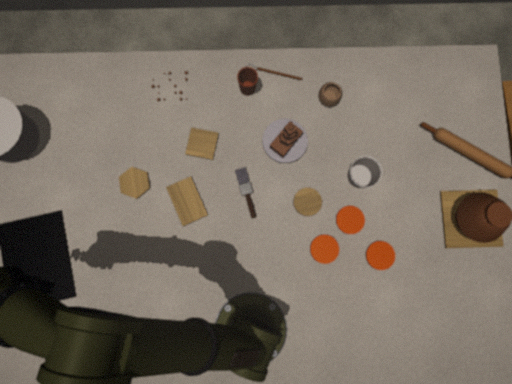

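View pics/side0.png

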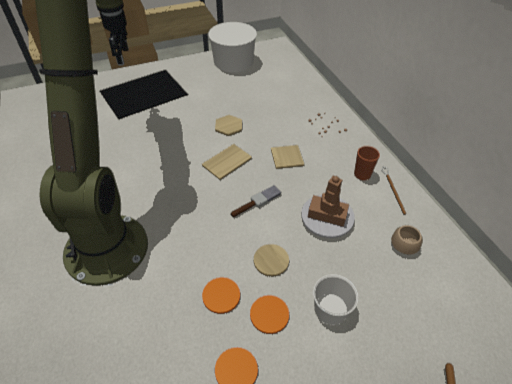

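The top view shows the column on its wheel at (286,140). The pale bats are square at (202,143), hex at (134,182), oblong at (187,200) and round at (307,201). The orange discs at (350,219), (325,249) and (380,255) are decoys. The tub is at (364,173), and a larger white bucket at (0,127) is irrelevant. Next I'll measure these from the depth images.

```bash
cat > h.py <<'E'
import numpy as np, cv2
from rig import imaging
def cloud(n,d):
    c=imaging.camera_params(n);K=c["intrinsics"]
    v,u=np.mgrid[:d.shape[0],:d.shape[1]]
    P=np.stack([(u-K[0,2])/K[0,0]*d,(v-K[1,2])/K[1,1]*d,d],-1)
    W=(P-c["t"])@c["R"]
    W[d==0]=np.nan
    return W
def load(n,i=0):
    z=np.load(f"pics/{n}{i}.npz"); return z["p"],z["d"],cloud(n,z["d"])
E
python3 - <<'E'
from h import *
px={"top":dict(sq=(202,143),hex=(134,182),obl=(187,200),rnd=(307,201),col=(289,133),tub=(364,173),table=(250,300)),
"side":dict(sq=(288,156),hex=(229,125),obl=(227,161),rnd=(271,260),col=(335,182),tub=(335,305),table=(140,320))}
for n in px:
    p,d,W=load(n)
    for k,(u,v) in px[n].items(): print(n,k,np.nanmedian(W[v-1:v+2,u-1:u+2].reshape(-1,3),0).round(4))
# crops
p,d,W=load("top"); q,_,V=load("side")
a=cv2.resize(p[100:230,110:400],None,fx=2.7,fy=2.7,interpolation=cv2.INTER_CUBIC); cv2.imwrite("pics/ct.png",a[:,:,::-1])
a=cv2.resize(q[165:245,290:370],None,fx=7,fy=7,interpolation=cv2.INTER_CUBIC); cv2.imwrite("pics/cs.png",a[:,:,::-1])
E
```

```text
top sq [0.6402 0.1537 0.0124]
top hex [0.5088 0.3903 0.0111]
top obl [0.4398 0.2077 0.0123]
top rnd [ 0.4246 -0.2075  0.0113]
top col [ 0.6209 -0.1364  0.1766]
top tub [ 0.5191 -0.4155  0.0037]
top table [ 0.0966 -0.0002  0.0123]
side sq [0.6427 0.1499 0.0144]
side hex [0.5082 0.3829 0.0127]
side obl [0.4379 0.202  0.0133]
side rnd [ 0.4226 -0.2154  0.0133]
side col [ 0.632  -0.1487  0.1833]
side tub [ 0.5255 -0.3964  0.0048]
side table [ 0.0488 -0.2481  0.0008]
```

View pics/ct.png

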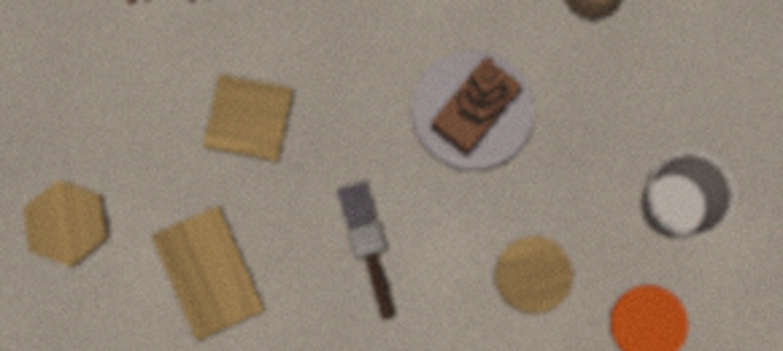

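View pics/cs.png

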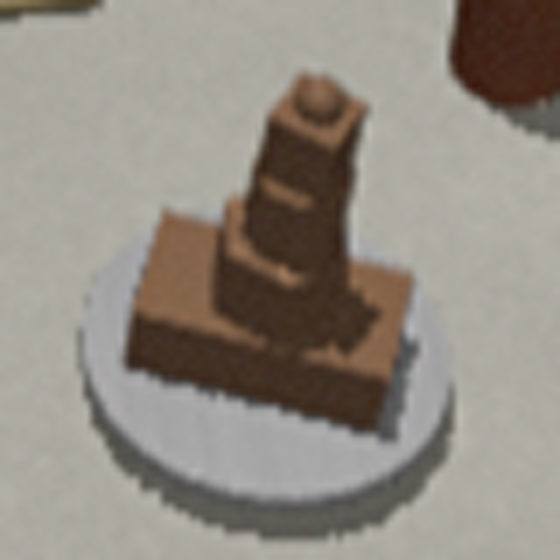

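```bash
cat >> h.py <<'E'
from scipy.optimize import minimize
def proj(n,X):
    c=imaging.camera_params(n);K=c["intrinsics"]
    P=np.asarray(X)@c["R"].T+c["t"]; q=P@K.T
    return q[:,:2]/q[:,2:]
def poly(kind):
    if kind=="sq": return np.array([[.05,.05],[-.05,.05],[-.05,-.05],[.05,-.05]])
    if kind=="obl": return np.array([[.075,.0475],[-.075,.0475],[-.075,-.0475],[.075,-.0475]])
    n,r=(6,.05/np.cos(np.pi/6)) if kind=="hex" else (48,.05)
    a=np.arange(n)*2*np.pi/n
    return r*np.c_[np.cos(a),np.sin(a)]
def prism(pl,x,y,yaw,z0,z1):
    c,s=np.cos(yaw),np.sin(yaw); q=pl@np.array([[c,s],[-s,c]])+[x,y]
    return np.r_[np.c_[q,np.full(len(q),z0)],np.c_[q,np.full(len(q),z1)]]
def sil(n,X,S=8,box=None):
    u=proj(n,X); h=cv2.convexHull(u.astype(np.float32))[:,0]
    x0,y0,x1,y1=box; m=np.zeros(((y1-y0)*S,(x1-x0)*S),np.uint8)
    cv2.fillConvexPoly(m,np.round(((h+.5-[x0,y0])*S-.5)*16).astype(np.int32),255,cv2.LINE_8,4)
    return cv2.resize(m,(x1-x0,y1-y0),interpolation=cv2.INTER_AREA)/255.
E
cat > fitbats.py <<'E'
from h import *
import json
guess=dict(sq=(.641,.152),hex=(.508,.386),obl=(.439,.205),rnd=(.424,-.211))
out={}
for k,(gx,gy) in guess.items():
    pl=poly(k); res={}
    dat={}
    for n in ("top","side"):
        p,d,W=load(n)
        u=proj(n,prism(pl*1.5,gx,gy,0,0,.012)); x0,y0=np.floor(u.min(0)-2).astype(int);x1,y1=np.ceil(u.max(0)+2).astype(int)
        c=p[y0:y1,x0:x1].astype(float); sat=(c[...,0]-c[...,2])/(c.sum(-1)+1)
        bg=np.percentile(sat,20); fg=np.percentile(sat,75)
        r0=np.zeros(c.shape[:2]); 
        m=np.clip((sat-bg)/(fg-bg),0,1)>.45
        nn,l,st,_=cv2.connectedComponentsWithStats(m.astype(np.uint8)); j=1+st[1:,4].argmax(); m=(l==j).astype(float)
        dat[n]=(m,(x0,y0,x1,y1))
    for sel in (("top",),("side",),("top","side")):
        def cost(t): return sum(np.abs(sil(n,prism(pl,t[0]/1e3,t[1]/1e3,np.radians(t[2]),0,.012),box=dat[n][1])-dat[n][0]).sum()/dat[n][0].sum() for n in sel)
        best=None
        for y0 in ([0] if k=="rnd" else [-40,-20,0,20,40] if k!="obl" else [-60,-30,0,30,60,90]):
            r=minimize(cost,[gx*1e3,gy*1e3,y0],method="Nelder-Mead",options=dict(initial_simplex=[[gx*1e3+a,gy*1e3+b,y0+c] for a,b,c in((-6,-6,-8),(8,0,0),(0,8,0),(0,0,12))],xatol=.05,fatol=1e-4))
            if best is None or r.fun<best.fun: best=r
        print(k,sel,best.x.round(1),round(best.fun,3)); 
    out[k]=best.x.tolist()
json.dump(out,open("bats.json","w"))
E
python3 fitbats.py
```

```text
sq ('top',) [642.3 155.7 -12.8] 0.057
sq ('side',) [642.5 155.5 -12.8] 0.411
sq ('top', 'side') [642.3 155.7 -12.8] 0.468
hex ('top',) [508.6 392.9 -51.3] 0.037
hex ('side',) [508.  393.5   9.4] 0.046Traceback (most recent call last):
  File "fitbats.py", line 21, in <module>
    r=minimize(cost,[gx*1e3,gy*1e3,y0],method="Nelder-Mead",options=dict(initial_simplex=[[gx*1e3+a,gy*1e3+b,y0+c] for a,b,c in((-6,-6,-8),(8,0,0),(0,8,0),(0,0,12))],xatol=.05,fatol=1e-4))
    res = _minimize_neldermead(fun, x0, args, callback, bounds=bounds,
                               **options)
    fxr = func(xr)
    fx = function(np.copy(x), *(wrapper_args + args))
  File "fitbats.py", line 18, in cost
    def cost(t): return sum(np.abs(sil(n,prism(pl,t[0]/1e3,t[1]/1e3,np.radians(t[2]),0,.012),box=dat[n][1])-dat[n][0]).sum()/dat[n][0].sum() for n in sel)
                        ~~~^^^^^^^^^^^^^^^^^^^^^^^^^^^^^^^^^^^^^^^^^^^^^^^^^^^^^^^^^^^^^^^^^^^^^^^^^^^^^^^^^^^^^^^^^^^^^^^^^^^^^^^^^^^^^^^^^^^^^^^^^^^^^^^
  File "fitbats.py", line 18, in <genexpr>
    def cost(t): return sum(np.abs(sil(n,prism(pl,t[0]/1e3,t[1]/1e3,np.radians(t[2]),0,.012),box=dat[n][1])-dat[n][0]).sum()/dat[n][0].sum() for n in sel)
                                   ~~~^^^^^^^^^^^^^^^^^^^^^^^^^^^^^^^^^^^^^^^^^^^^^^^^^^^^^^^^^^^^^^^^^^^^^
  File "h.py", line 27, in sil
    u=proj(n,X); h=cv2.convexHull(u.astype(np.float32))[:,0]
  File "h.py", line 14, in proj
    c=imaging.camera_params(n);K=c["intrinsics"]
ValueError: time passes only in moves, steps and waits
```

```bash
python3 - <<'E'
from h import *
for n in("top","side"):
    p,d,W=load(n)
    m=(W[...,0]>.5)&(W[...,0]<.75)&(W[...,1]>-.25)&(W[...,1]<-.04)&(W[...,2]>.02)
    print(n,m.sum(), np.histogram(W[m][:,2],np.arange(.02,.21,.01)))
    for a,b in((.184,.21),(.172,.187),(.14,.152),(.1,.112),(.062,.072),(.024,.032)):
        k=m&(W[...,2]>a)&(W[...,2]<b);q=W[k]; 
        print(a,len(q),q.mean(0).round(4),q.min(0).round(3),q.max(0).round(3)) if len(q) else 0
        print(cv2.minAreaRect((q[:,:2]*1e3).astype(np.float32))) if len(q)>3 else 0
E
```

```text
top 1571 (array([797, 174,  21,  21, 226,  48,  18,  12,  59,  19,   9,  12,  31,
        13,  12,  32,  47,  20]), array([0.02, 0.03, 0.04, 0.05, 0.06, 0.07, 0.08, 0.09, 0.1 , 0.11, 0.12,
       0.13, 0.14, 0.15, 0.16, 0.17, 0.18, 0.19, 0.2 ]))
0.184 39 [ 0.6374 -0.1403  0.1906] [ 0.627 -0.155  0.184] [ 0.654 -0.124  0.2  ]
((636.4268188476562, -141.59432983398438), (26.704750061035156, 24.359710693359375), 44.293514251708984)
0.172 66 [ 0.6355 -0.1406  0.1803] [ 0.619 -0.159  0.172] [ 0.655 -0.121  0.187]
((638.0014038085938, -141.6372833251953), (29.106046676635742, 30.939481735229492), 31.817197799682617)
0.14 34 [ 0.6259 -0.1382  0.1461] [ 0.616 -0.16   0.142] [ 0.641 -0.121  0.151]
((627.0743408203125, -138.56161499023438), (39.39250564575195, 20.717599868774414), 78.8363265991211)
0.1 68 [ 0.626  -0.1344  0.107 ] [ 0.608 -0.164  0.1  ] [ 0.657 -0.115  0.112]
((631.0578002929688, -136.36105346679688), (54.67798614501953, 35.986515045166016), 63.07777404785156)
0.062 246 [ 0.6218 -0.1305  0.0669] [ 0.578 -0.194  0.062] [ 0.696 -0.083  0.072]
((638.1635131835938, -139.3115234375)
[... 894 characters left out ...]
[ 0.617 -0.164  0.14 ] [ 0.656 -0.128  0.152]
((633.08544921875, -148.90065002441406), (26.508634567260742, 39.148468017578125), 62.106834411621094)
0.1 94 [ 0.6265 -0.1502  0.1077] [ 0.608 -0.167  0.1  ] [ 0.66  -0.115  0.112]
((631.0802001953125, -145.96893310546875), (39.54412078857422, 54.702056884765625), 44.21354293823242)
0.062 381 [ 0.633  -0.146   0.0688] [ 0.579 -0.197  0.062] [ 0.697 -0.084  0.072]
((636.6646118164062, -140.56813049316406), (64.2395248413086, 109.88501739501953), 50.09931182861328)
0.024 736 [ 0.6239 -0.1655  0.029 ] [ 0.561 -0.22   0.024] [ 0.721 -0.06   0.032]
((637.7984619140625, -142.39625549316406), (152.60531616210938, 158.45265197753906), 54.19396209716797)
```

```bash
python3 - <<'E'
from rig import imaging
import pickle
pickle.dump({n:imaging.camera_params(n) for n in("top","side")},open("cam.pkl","wb"))
E
sed -i 's/^from rig import imaging/import pickle; CAM=pickle.load(open("\.\/cam.pkl","rb"))/; s/imaging.camera_params(n)/CAM[n]/' h.py
sed -i 's/pl\*1.5/pl*1.25/' fitbats.py
cat > fitcol.py <<'E'
from h import *
import sys
SEC=dict(cap=(.148,.182),drum=(.108,.148),hex=(.068,.108),pl=(.028,.068))
def spoly(k):
    if k=="cap": return poly("sq")*.3
    if k=="drum": return poly("rnd")*.42
    if k=="hex": return poly("hex")*.5
    return np.array([[.055,.03],[-.055,.03],[-.055,-.03],[.055,-.03]])
def fit(names,idx,g=(637.,-141.)):
    fixed=[]; out={}
    for k in names:
        z0,z1=SEC[k]; pl=spoly(k); dat={}
        for n in("top","side"):
            p,d,W=load(n,idx)
            R=(W[...,0]>.5)&(W[...,0]<.77)&(W[...,1]>-.27)&(W[...,1]<-.02)&(W[...,2]>z0+.002)
            m=R.astype(np.uint8); v,u=np.nonzero(m); box=(u.min()-5,v.min()-5,u.max()+6,v.max()+6)
            nn,l,st,_=cv2.connectedComponentsWithStats(m,connectivity=8); m=(l==1+st[1:,4].argmax())
            dat[n]=(m[box[1]:box[3],box[0]:box[2]].astype(float),box)
        def parts(t):
            x,y,a=t[0]/1e3,t[1]/1e3,np.radians(t[2])
            r=[prism(pl,x,y,a,z0+.002,z1)]
            if k=="cap": r.append(prism(poly("rnd")*.18,x,y,0,.182,.195))
            return r
        def cost(t,sel=("top","side")):
            c=0
            for n in sel:
                m=np.zeros_like(dat[n][0])
                for P in fixed+parts(t): m=np.maximum(m,sil(n,P,box=dat[n][1]))
                c+=np.abs(m-dat[n][0]).sum()/dat[n][0].sum()
            return c
        for sel in(("top",),("side",),("top","side")):
            best=None
            for y0 in {"cap":[0,25,50,75],"drum":[0],"hex":[0,20,40],"pl":[-60,-40,-20]}[k]:
                r=minimize(cost,[*g,y0],args=(sel,),method="Nelder-Mead",options=dict(initial_simplex=[[g[0]+a,g[1]+b,y0+c] for a,b,c in((-5,-5,-8),(6,0,0),(0,6,0),(0,0,12))],xatol=.05,fatol=1e-4))
                if best is None or r.fun<best.fun: best=r
            print(k,sel,best.x.round(1),round(best.fun,3))
        fixed+=parts(best.x); out[k]=best.x
    return out
if __name__=="__main__": fit(["cap","drum","hex","pl"],0)
E
python3 fitbats.py; python3 fitcol.py
```

```text
sq ('top',) [642.3 155.8 -13.1] 0.062
sq ('side',) [642.4 156.3 -12.9] 0.07
sq ('top', 'side') [642.3 155.8 -13.1] 0.133
hex ('top',) [508.1 392.9   8.5] 0.046
hex ('side',) [507.9 392.3   9.6] 0.052
hex ('top', 'side') [508.  392.7 -51.3] 0.1
obl ('top',) [438.7 210.2  22.9] 0.04
obl ('side',) [439.3 211.4  23.4] 0.065
obl ('top', 'side') [438.8 210.3  23. ] 0.106
rnd ('top',) [ 424.3 -209.2    6.8] 0.053
rnd ('side',) [ 425.5 -209.6    8.3] 0.053
rnd ('top', 'side') [ 424.9 -209.3    8.2] 0.109
cap ('top',) [ 638.2 -141.1   33. ] 0.106
cap ('side',) [ 637.6 -140.9   33. ] 0.109
cap ('top', 'side') [ 637.9 -140.9   32.9] 0.218
drum ('top',) [ 639.4 -141.6    2.9] 0.105
drum ('side',) [ 637.4 -141.9    7.9] 0.083
drum ('top', 'side') [ 638.6 -141.     8.1] 0.192
hex ('top',) [ 6.368e+02 -1.403e+02  6.000e-01] 0.085
hex ('side',) [ 637.6 -139.9    5.4] 0.163
hex ('top', 'side') [ 637.  -140.3   61.2] 0.25
pl ('top',) [ 637.6 -139.1  -40.2] 0.105
pl ('side',) [ 637.7 -138.3  -39.5] 0.213
pl ('top', 'side') [ 637.7 -139.   -40. ] 0.319
```

```bash
cat > act.py <<'E'
import numpy as np, json
from rig import arm, command_gripper, monitor, imaging
import cv2
def wrap(a): return (a+180)%360-180
def best_yaw(cands,pos):
    q0=np.array(monitor.current_joint_pos()); best=None
    for y in cands:
        q=arm.inverse_kinematics(pos,[180,0,wrap(y)])
        if q is None: continue
        q=np.array(q); s=abs(q-q0).max()+ (1000 if abs(q[6])>150 else 0)
        if best is None or s<best[0]: best=(s,wrap(y),q)
    print("yaw",round(best[1],1),"joint change",round(best[0]),"j7",round(best[2][6])); return best[1]
def st(): print("t",round(monitor.current_time_s(),2),"tcp",np.round(monitor.current_eef_pos(),4),"rpy",np.round(monitor.current_orientation(),1),"gap mm",round(85*monitor.current_finger_gap(),1),"F",np.round(monitor.current_ft_force(),1))
def pick(x,y,cands,ztcp,zhigh=.30):
    yaw=best_yaw(cands,[x,y,zhigh])
    arm.reach([x,y,zhigh],[180,0,yaw]); st()
    arm.move_linear([x,y,ztcp+.05],velocity=.15)
    c=arm.move_linear([x,y,ztcp],velocity=.05,until_force=8); st()
    if c: print("CONTACT"); return None
    command_gripper(0.0); st()
    return yaw
def snap(i):
    for n in("top","side"):
        p,d=imaging.grab_frame(n); np.savez(f"pics/{n}{i}.npz",p=p,d=d); cv2.imwrite(f"pics/{n}{i}.png",p[:,:,::-1])
E
python3 - <<'E'
from act import *
p=monitor.current_eef_pos()
arm.move_linear([p[0],p[1],.30])
yaw=pick(.6379,-.1410,[33,123,-57,-147],.153)
arm.move_linear([.6379,-.1410,.165],velocity=.03); arm.move_linear([.6379,-.1410,.26]); st(); snap(1)
E
```

```text
yaw 33 joint change 57 j7 -32
t 3.92 tcp [ 0.6382 -0.1398  0.2999] rpy [-180.    -0.    33.1] gap mm 85.5 F [-0.1 -0.1 -0.3]
t 5.88 tcp [ 0.6381 -0.1411  0.1534] rpy [180.  -0.  33.] gap mm 84.8 F [ 0.5 -0.4 -0.6]
t 6.55 tcp [ 0.6383 -0.1412  0.1536] rpy [179.9  -0.   33. ] gap mm 14.2 F [-0.3  0.2  4.8]
t 7.88 tcp [ 0.6375 -0.1407  0.259 ] rpy [-179.9    0.    33. ] gap mm 14.6 F [ 0.   0.  -1.4]
```

```bash
python3 - <<'E'
import cv2
a=cv2.imread("pics/side1.png"); cv2.imwrite("pics/s1.png",cv2.resize(a[100:260,260:420],None,fx=4.5,fy=3.7,interpolation=cv2.INTER_CUBIC))
E
```

```text
(no output)
```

View pics/s1.png

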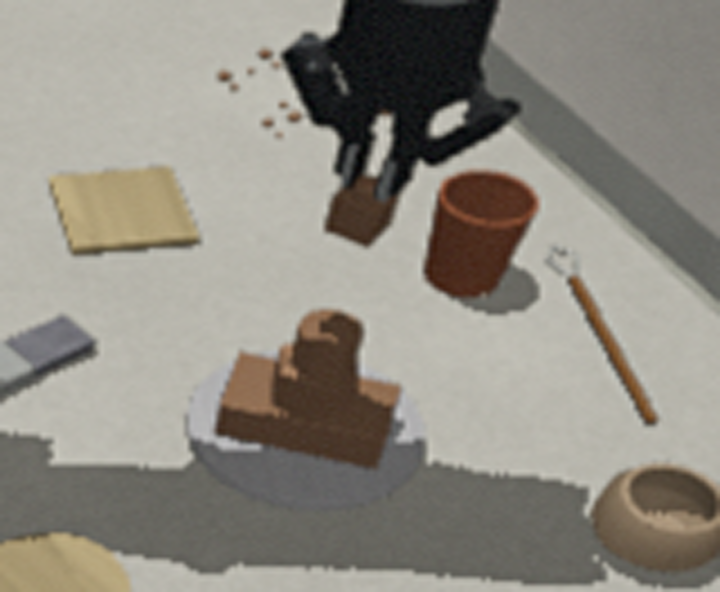

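```bash
python3 - <<'E'
from h import *
for n in("top","side"):
    p,d,W=load(n,1)
    f=p.astype(float); br=(f[...,0]-f[...,2])/(f.sum(-1)+1)>.12
    m=br&(abs(W[...,0]-.637)<.06)&(abs(W[...,1]+.141)<.06)&(W[...,2]>.16)
    print(n,m.sum())
    if m.sum(): print(np.percentile(W[m],[2,25,50,75,98],axis=0).round(4))
    m=(abs(W[...,0]-.637)<.07)&(abs(W[...,1]+.141)<.07)&(W[...,2]>.16)&~br
    print("nonbrown",np.percentile(W[m][:,2],[0,1,2,5,25,50]).round(4))
    m=(abs(W[...,0]-.637)<.02)&(abs(W[...,1]+.141)<.02)&(W[...,2]<.16)
    print(np.percentile(W[m][:,2],[50,90,98]) if m.sum() else None)
p=load("side",1)[0]
cv2.imwrite("pics/s1b.png",cv2.resize(p[120:165,320:385],None,fx=12,fy=12,interpolation=cv2.INTER_CUBIC)[:,:,::-1]*1)
E
```

```text
top 1841
[[ 0.5788 -0.1806  0.6866]
 [ 0.5984 -0.152   0.694 ]
 [ 0.6199 -0.1291  0.7   ]
 [ 0.6397 -0.1086  0.7037]
 [ 0.6684 -0.0845  0.7109]]
nonbrown [0.6397 0.6525 0.6578 0.6697 0.6839 0.6906]
None
side 739
[[ 0.5789 -0.1989  0.2622]
 [ 0.6008 -0.1771  0.5019]
 [ 0.6224 -0.1651  0.5614]
 [ 0.6336 -0.1506  0.6151]
 [ 0.6556 -0.1318  0.6846]]
nonbrown [0.2533 0.3023 0.3155 0.3456 0.4401 0.547 ]
[0.14155039 0.15082723 0.15195689]
```

View pics/s1b.png

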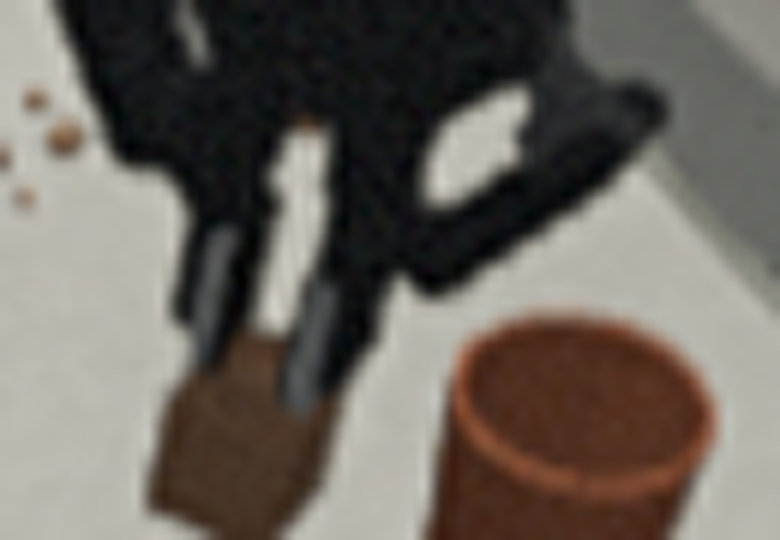

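```bash
python3 - <<'E'
from h import *
p,d,W=load("side",1)
for v in range(126,164,3):
    print(v,[(u,int(p[v,u,0]),int(p[v,u,2]),*(W[v,u]*1e3).round().astype(int).tolist()) for u in range(334,352,4)])
print(proj("side",[[.6375,-.1407,.259],[.6375,-.1407,.254],[.6375,-.1407,.2777],[.6375,-.1407,.235]]))
E
```

```text
126 [(334, 34, 35, 625, -106, 349), (338, 21, 22, 616, -135, 373), (342, 17, 25, 623, -141, 376), (346, 12, 19, 631, -145, 376), (350, 20, 17, 628, -163, 391)]
129 [(334, 24, 31, 619, -117, 349), (338, 14, 19, 614, -139, 367), (342, 8, 15, 630, -134, 359), (346, 22, 20, 631, -148, 370), (350, 15, 22, 631, -162, 381)]
132 [(334, 18, 16, 617, -123, 345), (338, 15, 14, 621, -133, 352), (342, 18, 22, 638, -126, 341), (346, 183, 169, 906, 197, 4), (350, 21, 21, 631, -164, 374)]
135 [(334, 106, 99, 856, 198, 3), (338, 21, 21, 621, -134, 343), (342, 78, 71, 638, -129, 333), (346, 156, 144, 900, 186, 0), (350, 19, 20, 634, -163, 362)]
138 [(334, 192, 180, 849, 186, 1), (338, 23, 26, 624, -134, 332), (342, 66, 60, 637, -132, 326), (346, 171, 160, 891, 170, 1), (350, 21, 23, 638, -160, 349)]
141 [(334, 170, 159, 841, 171, 1), (338, 79, 81, 622, -138, 327), (342, 117, 108, 641, -129, 313), (346, 89, 83, 631, -157, 339), (350, 24, 25, 638, -164, 343)]
144 [(334, 97, 91, 622, -126, 306), (338, 48, 48, 624, -138, 316), (342, 185, 173, 859, 145, 2), (346, 70, 73, 636, -154, 326), (350, 14, 16, 642,
[... 380 characters left out ...]
6, 625, -145, 291), (342, 75, 43, 634, -149, 292), (346, 66, 51, 645, -151, 290), (350, 189, 179, 862, 94, 1)]
156 [(334, 63, 31, 619, -139, 278), (338, 69, 35, 624, -149, 285), (342, 78, 41, 630, -156, 289), (346, 59, 31, 647, -151, 278), (350, 189, 178, 854, 80, 2)]
159 [(334, 66, 36, 620, -140, 267), (338, 73, 43, 624, -151, 276), (342, 68, 37, 631, -158, 280), (346, 84, 62, 651, -149, 265), (350, 184, 174, 844, 64, 5)]
162 [(334, 72, 43, 620, -143, 259), (338, 70, 38, 628, -149, 263), (342, 65, 34, 633, -159, 269), (346, 182, 171, 827, 61, -1), (350, 186, 175, 839, 55, 0)]
[[339.44455703 159.80663695]
 [339.13089099 161.18804263]
 [340.63750676 154.55280869]
 [337.95876862 166.35014584]]
```

```bash
python3 - <<'E'
from h import *
p,d,W=load("side",0)
m=(abs(W[...,0]-.202)<.08)&(abs(W[...,1]-.592)<.08)&(W[...,2]>.1)
print(np.sort(W[m][:,2])[:10]); print(proj("side",[[.202,.592,.198],[.202,.592,.228]]))
cv2.imwrite("pics/s0b.png",cv2.resize(p[0:80,80:160],None,fx=7,fy=7,interpolation=cv2.INTER_CUBIC)[:,:,::-1])
E
```

```text
[0.24278589 0.24382765 0.24435894 0.24490552 0.24566651 0.24588847
 0.24656789 0.24659895 0.24697826 0.2471044 ]
[[126.11054893  68.73989967]
 [124.17024145  61.14958943]]
```

View pics/s0b.png

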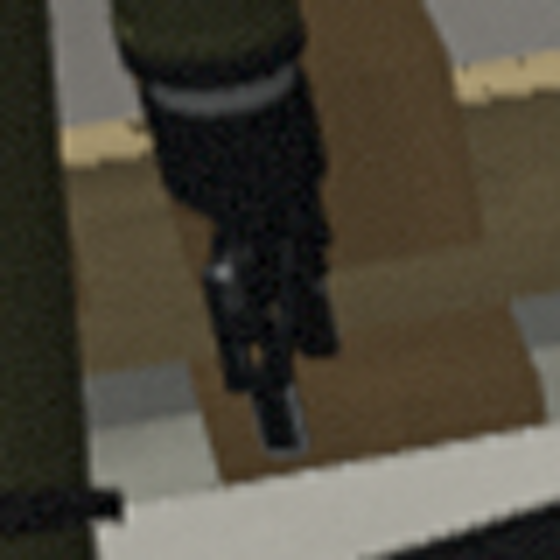

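The cap is held by its knob. The images show the real fingertips about 31 mm above the reported TCP in both states: 44 mm = 31 + 13 when open, and about 31 mm when closed. I'll apply that correction from now on. The cap's underside is still 5 mm below the reported TCP, so I'll place it on that basis.

```bash
cat >> act.py <<'E'
def place(x,y,cands,ztouch,zhigh=.28,up=.30):
    """ztouch: TCP z at which the section touches the bat"""
    yaw=best_yaw(cands,[x,y,zhigh])
    arm.reach([x,y,zhigh],[180,0,yaw]); st()
    arm.move_linear([x,y,ztouch+.02],velocity=.15)
    arm.hold(.3); st()
    c=arm.move_linear([x,y,ztouch-.003],velocity=.025,until_force=3); print("touch",c); st()
    command_gripper(1.0); arm.hold(.2); st()
    arm.move_linear([x,y,ztouch+.08],velocity=.1); arm.move_linear([x,y,up]); st()
E
python3 - <<'E'
from act import *
place(.6423,.1558,[-13+90*k for k in range(4)],.0175,zhigh=.25)
snap(2)
E
```

```text
yaw 77 joint change 20 j7 -18
t 9.12 tcp [0.6428 0.153  0.2502] rpy [1.799e+02 1.000e-01 7.680e+01] gap mm 14.5 F [ 0.8 -1.   0. ]
t 10.99 tcp [0.6425 0.1559 0.0379] rpy [180.  -0.  77.] gap mm 14.5 F [ 0.4 -0.4 -0.5]
touch True
t 11.73 tcp [0.642  0.1558 0.0176] rpy [-180.    0.   77.] gap mm 14.5 F [-1.   0.7  4.9]
t 12.62 tcp [0.6414 0.1557 0.017 ] rpy [-1.799e+02  1.000e-01  7.700e+01] gap mm 84.8 F [-0.2 -0.6 -0.1]
t 15.07 tcp [0.6419 0.1558 0.2991] rpy [-1.798e+02  1.000e-01  7.700e+01] gap mm 84.9 F [ 0.4 -1.2 -0.6]
```

```bash
python3 - <<'E'
from h import *
a=[]
for n,(c) in (("top",(150,80,340,230)),("side",(220,100,400,250))):
    p,d,W=load(n,2); a.append(cv2.resize(p[c[1]:c[3],c[0]:c[2]],(400,330),interpolation=cv2.INTER_CUBIC))
    m=(abs(W[...,0]-.642)<.04)&(abs(W[...,1]-.156)<.04)&(W[...,2]>.025)&(W[...,2]<.08)
    if m.sum()>5: print(n,m.sum(),W[m].min(0).round(3),W[m].max(0).round(3),cv2.minAreaRect((W[m][:,:2]*1e3).astype(np.float32)))
cv2.imwrite("pics/v2.png",np.hstack(a)[:,:,::-1])
import fitcol
fitcol.fit(["drum","hex","pl"],2)
E
```

```text
top 91 [0.625 0.139 0.025] [0.658 0.172 0.06 ] ((642.5297241210938, 155.32066345214844), (30.98756980895996, 30.7840576171875), 78.31720733642578)
side 104 [0.625 0.137 0.025] [0.658 0.173 0.063] ((641.5053100585938, 154.3389892578125), (32.92264175415039, 30.482501983642578), 76.20520782470703)
drum ('top',) [ 637.9 -141.3    8.3] 0.114
drum ('side',) [ 638.8 -140.2   11. ] 0.12
drum ('top', 'side') [ 638.3 -141.1    2. ] 0.242
hex ('top',) [ 637.1 -140.6   -1.7] 0.073
hex ('side',) [ 637.5 -139.6    2.7] 0.166
hex ('top', 'side') [ 6.371e+02 -1.403e+02  2.000e-01] 0.243
pl ('top',) [ 638.1 -139.4  -40. ] 0.1
pl ('side',) [ 638.3 -137.9  -39.5] 0.193
pl ('top', 'side') [ 638.1 -139.1  -40.1] 0.297
```

View pics/v2.png

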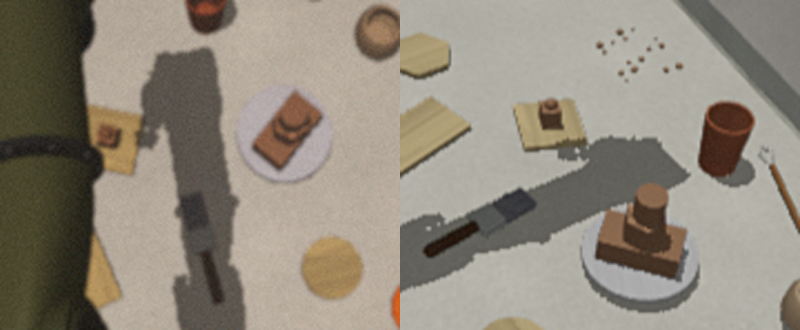

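```bash
python3 - <<'E'
from act import *
for p in ([.425,-.2093,-.02],[.508,.3927,-.02],[.4388,.2103,-.02],[.638,-.14,-.01]):
    print(p, arm.inverse_kinematics(p,[180,0,77]) is not None)
x,y=.6383,-.1411
yaw=pick(x,y,[65],.083)
if yaw is not None and monitor.current_finger_gap()>.2:
    arm.move_linear([x,y,.095],velocity=.03); arm.move_linear([x,y,.22]); st(); snap(3)
E
python3 - <<'E'
import cv2
a=cv2.imread("pics/side3.png"); cv2.imwrite("pics/s3.png",cv2.resize(a[100:260,260:420],None,fx=4.5,fy=3.7,interpolation=cv2.INTER_CUBIC))
E
```

```text
[0.425, -0.2093, -0.02] True
[0.508, 0.3927, -0.02] True
[0.4388, 0.2103, -0.02] True
[0.638, -0.14, -0.01] True
yaw 65 joint change 24 j7 -3
t 16.32 tcp [ 0.639  -0.1387  0.2998] rpy [-1.80e+02 -1.00e-01  6.52e+01] gap mm 84.8 F [-0.6  0.5 -0.2]
t 18.73 tcp [ 0.6386 -0.1412  0.0834] rpy [180.  -0.  65.] gap mm 85.1 F [-0.8 -0.6 -0.4]
t 19.22 tcp [ 0.6385 -0.1411  0.0834] rpy [180.  -0.  65.] gap mm 40.6 F [0.1 0.2 3.2]
t 20.75 tcp [ 0.6378 -0.1408  0.2189] rpy [-179.9    0.    65. ] gap mm 40.4 F [-0.4  0.7 -0.9]
```

View pics/s3.png

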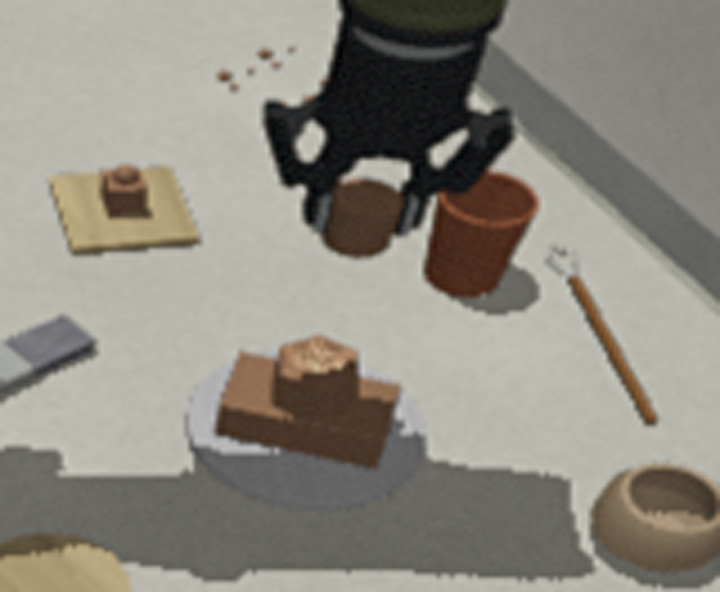

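The drum is gripped squarely and upright, with a gap of 40.6 mm against 42 mm nominal. I'll place it next.

```bash
python3 - <<'E'
from act import *
place(.425,-.2093,[20,50,80,110],-.0126,zhigh=.2,up=.3)
arm.reach([.5,.1,.35],[180,0,80]); snap(4); st()
E
python3 - <<'E'
from h import *
a=[]
for n,(c) in (("top",(150,80,400,260)),("side",(220,100,400,330))):
    p,d,W=load(n,4); a.append(cv2.resize(p[c[1]:c[3],c[0]:c[2]],(400,400),interpolation=cv2.INTER_CUBIC))
    m=(abs(W[...,0]-.425)<.04)&(abs(W[...,1]+.209)<.04)&(W[...,2]>.025)&(W[...,2]<.08)
    if m.sum()>5: print(n,m.sum(),W[m].min(0).round(3),W[m].max(0).round(3),cv2.minEnclosingCircle((W[m][:,:2]*1e3).astype(np.float32)))
cv2.imwrite("pics/v4.png",np.hstack(a)[:,:,::-1])
import fitcol
fitcol.fit(["hex","pl"],4)
E
```

```text
yaw 80 joint change 28 j7 24
t 21.75 tcp [ 0.4267 -0.209   0.2003] rpy [179.9   0.   80. ] gap mm 40.6 F [ 1.2  0.3 -1.2]
t 23.48 tcp [ 0.4253 -0.2093  0.0078] rpy [180.   0.  80.] gap mm 40.6 F [-0.8 -0.4 -1.1]
touch True
t 24.23 tcp [ 0.4248 -0.2092 -0.0126] rpy [-180.   -0.   80.] gap mm 40.6 F [-1.8  0.5  6.8]
t 24.94 tcp [ 0.4244 -0.2089 -0.013 ] rpy [-179.9   -0.    80. ] gap mm 84.7 F [ 0.4 -0.  -0.5]
t 27.59 tcp [ 0.4247 -0.2091  0.2993] rpy [-179.8   -0.    80. ] gap mm 85.1 F [-0.1  0.1 -0.4]
t 28.92 tcp [0.5001 0.0981 0.35  ] rpy [180.    0.   79.8] gap mm 85.1 F [ 0.4 -0.5  0.1]
top 134 [ 0.405 -0.229  0.026] [ 0.444 -0.189  0.059] ((425.0531921386719, -208.83033752441406), 20.744911193847656)
side 237 [ 0.404 -0.231  0.025] [ 0.446 -0.188  0.058] ((424.2856140136719, -210.05844116210938), 22.107242584228516)
hex ('top',) [ 637.5 -140.3    1.3] 0.109
hex ('side',) [ 637.8 -139.     2.5] 0.224
hex ('top', 'side') [ 637.4 -140.    62.8] 0.338
pl ('top',) [ 638.2 -139.5  -40. ] 0.08
pl ('side',) [ 638.6 -138.5  -40.3] 0.205
pl ('top', 'side') [ 638.3 -139.   -40.4] 0.287
```

View pics/v4.png

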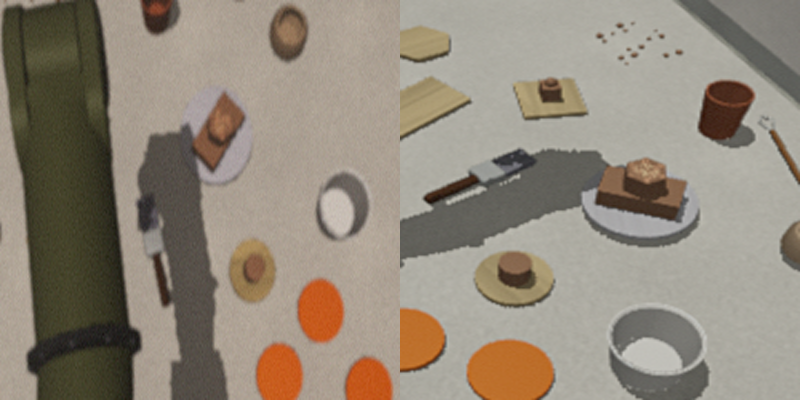

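```bash
python3 - <<'E'
from h import *
S=12;o=[]
for n in("top","side"):
    p,d,W=load(n,4); c=proj(n,[[.6374,-.14,.09]])[0].astype(int)
    a=cv2.resize(p[c[1]-16:c[1]+16,c[0]-16:c[0]+16],None,fx=S,fy=S,interpolation=cv2.INTER_CUBIC)
    for yaw,col in((2,(0,255,0)),(-4,(255,0,0)),(8,(0,0,255))):
        u=proj(n,prism(poly("hex")*.5,.6374,-.14,np.radians(yaw),.108,.108)[:6])
        cv2.polylines(a,[((u-c+16+.5)*S).astype(np.int32)],True,col,1)
    o.append(a)
cv2.imwrite("pics/hex.png",np.hstack(o)[:,:,::-1])
E
```

```text
(no output)
```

View pics/hex.png

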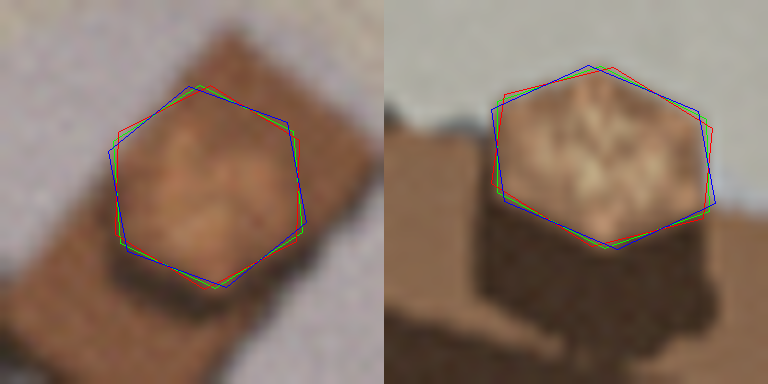

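```bash
python3 - <<'E'
from act import *
x,y=.6374,-.1400
yaw=pick(x,y,[62],.042)
g=monitor.current_finger_gap()*85
if yaw is not None and 40<g<56:
    arm.move_linear([x,y,.054],velocity=.03); arm.move_linear([x,y,.2]); st()
    place(.508,.3927,[68.7+60*k for k in range(-3,3)],.0423-.056,zhigh=.2,up=.3)
    arm.reach([.5,-.05,.35],[180,0,80]); snap(5); st()
E
python3 - <<'E'
from h import *
a=[]
for n,(c) in (("top",(90,80,340,260)),("side",(180,80,400,250))):
    p,d,W=load(n,5); a.append(cv2.resize(p[c[1]:c[3],c[0]:c[2]],(400,330),interpolation=cv2.INTER_CUBIC))
    m=(abs(W[...,0]-.508)<.04)&(abs(W[...,1]-.393)<.04)&(W[...,2]>.025)&(W[...,2]<.08)
    if m.sum()>5: print(n,m.sum(),W[m].min(0).round(3),W[m].max(0).round(3),cv2.minEnclosingCircle((W[m][:,:2]*1e3).astype(np.float32)))
cv2.imwrite("pics/v5.png",np.hstack(a)[:,:,::-1])
import fitcol
fitcol.fit(["pl"],5)
E
```

```text
yaw 62 joint change 24 j7 -5
t 30.0 tcp [ 0.6376 -0.1382  0.3004] rpy [-1.80e+02 -1.00e-01  6.21e+01] gap mm 85.0 F [-0.1  0.3  0.4]
t 32.68 tcp [ 0.6377 -0.1401  0.0424] rpy [180.  -0.  62.] gap mm 84.8 F [ 0.4 -1.2  0.7]
t 33.11 tcp [ 0.6377 -0.1401  0.0425] rpy [180.  -0.  62.] gap mm 49.1 F [-0.5  0.   3.4]
t 34.78 tcp [ 0.6368 -0.1397  0.1989] rpy [-179.9    0.    62. ] gap mm 49.1 F [ 0.1  1.1 -2.3]
yaw 128.7 joint change 43 j7 7
t 36.76 tcp [0.5092 0.391  0.2001] rpy [1.800e+02 1.000e-01 1.285e+02] gap mm 49.2 F [ 0.7  0.4 -2. ]
t 38.5 tcp [0.5082 0.3929 0.0067] rpy [180.   -0.  128.7] gap mm 48.6 F [ 0.4  0.6 -2.2]
touch True
t 39.24 tcp [ 0.5078  0.3925 -0.0135] rpy [-180.    -0.   128.7] gap mm 49.0 F [-0.6 -0.5  4.8]
t 39.89 tcp [ 0.507   0.3921 -0.0144] rpy [-179.8   -0.   128.7] gap mm 84.8 F [ 0.4  0.  -0.2]
t 42.56 tcp [0.5076 0.3925 0.2991] rpy [-179.8   -0.   128.7] gap mm 85.1 F [-0.4 -0.2 -0.2]
t 44.29 tcp [ 0.5005 -0.0484  0.3496] rpy [-180.     0.    80.2] gap mm 85.0 F [ 0.3 -0.6  0.1]
top 229 [0.481 0.364 0.025] [0.536 0.418 0.058] ((508.3387145996094, 390.1044
[... 249 characters left out ...]
le>
  File "fitcol.py", line 34, in fit
    r=minimize(cost,[*g,y0],args=(sel,),method="Nelder-Mead",options=dict(initial_simplex=[[g[0]+a,g[1]+b,y0+c] for a,b,c in((-5,-5,-8),(6,0,0),(0,6,0),(0,0,12))],xatol=.05,fatol=1e-4))
    res = _minimize_neldermead(fun, x0, args, callback, bounds=bounds,
                               **options)
    fsim[k] = func(sim[k])
              ~~~~^^^^^^^^
    fx = function(np.copy(x), *(wrapper_args + args))
  File "fitcol.py", line 28, in cost
    for P in fixed+parts(t): m=np.maximum(m,sil(n,P,box=dat[n][1]))
                               ~~~~~~~~~~^^^^^^^^^^^^^^^^^^^^^^^^^^
ValueError: operands could not be broadcast together with shapes (0,82) (246,82)
```

View pics/v5.png

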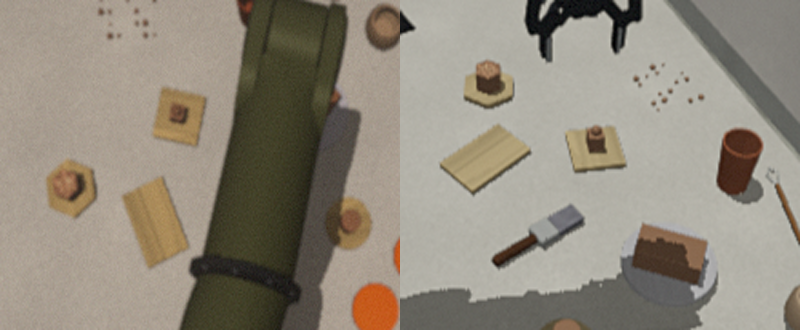

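```bash
python3 - <<'E'
from h import *
p,d,W=load("side",5)
m=(abs(W[...,0]-.638)<.08)&(abs(W[...,1]+.139)<.08)&(W[...,2]>.060)&(W[...,2]<.075)
print(m.sum(),np.median(W[m][:,2]),cv2.minAreaRect((W[m][:,:2]*1e3).astype(np.float32)))
E
```

```text
650 0.0692629222519626 ((637.01220703125, -140.37387084960938), (65.54014587402344, 110.51289367675781), 47.56124496459961)
```

```bash
python3 - <<'E'
from act import *
x,y=.638,-.1392
yaw=pick(x,y,[-40.2,139.8],.001)
g=monitor.current_finger_gap()*85
if yaw is not None and 50<g<66:
    zg=monitor.current_eef_pos()[2]
    arm.move_linear([x,y,.012],velocity=.03); arm.move_linear([x,y,.18]); st()
    place(.4388,.2103,[23+(0 if yaw<0 else 180), 23,203],zg-.016,zhigh=.18,up=.3)
    arm.reach([.5,-.15,.35],[180,0,80]); snap(6); st()
E
python3 - <<'E'
from h import *
a=[]
for n,(c) in (("top",(90,80,400,260)),("side",(180,80,400,330))):
    p,d,W=load(n,6); a.append(cv2.resize(p[c[1]:c[3],c[0]:c[2]],(400,400),interpolation=cv2.INTER_CUBIC))
    for k,(x,y) in dict(sq=(.6423,.1558),hex=(.508,.3927),obl=(.4388,.2103),rnd=(.4249,-.2093)).items():
        m=(abs(W[...,0]-x)<.08)&(abs(W[...,1]-y)<.08)&(W[...,2]>.025)&(W[...,2]<.08)
        if m.sum()>5: print(n,k,m.sum(),W[m].max(0)[2].round(3),np.round(np.array(sum([list(np.atleast_1d(q)) for q in cv2.minAreaRect((W[m][:,:2]*1e3).astype(np.float32))],[])),1))
cv2.imwrite("pics/v6.png",np.hstack(a)[:,:,::-1])
E
```

```text
yaw 139.8 joint change 66 j7 71
t 45.36 tcp [ 0.638  -0.1386  0.3001] rpy [180.   -0.  139.8] gap mm 85.0 F [0.4 0.  0.1]
t 48.32 tcp [ 0.6383 -0.1393  0.0014] rpy [180.    0.  139.8] gap mm 85.1 F [ 0.  -0.8  0.4]
t 48.67 tcp [ 0.6382 -0.1395  0.0016] rpy [180.    0.  139.8] gap mm 58.9 F [-1.4 -0.6  4.9]
t 50.46 tcp [ 0.6374 -0.1389  0.1789] rpy [-1.799e+02 -1.000e-01  1.398e+02] gap mm 58.7 F [-0.5 -0.8 -5.4]
yaw -157 joint change 32 j7 89
t 51.95 tcp [0.44   0.2091 0.1801] rpy [-180.     0.  -157.2] gap mm 58.9 F [ 0.3  0.3 -5.5]
t 53.56 tcp [0.439  0.2105 0.006 ] rpy [ 180.    0. -157.] gap mm 58.7 F [ 0.  -0.1 -5.4]
touch True
t 54.31 tcp [ 0.4386  0.2102 -0.0144] rpy [ 180.   -0. -157.] gap mm 58.8 F [-0.9 -0.5  5.9]
t 54.89 tcp [ 0.4375  0.2097 -0.0152] rpy [-180.    -0.2 -157. ] gap mm 85.2 F [ 0.3  0.2 -0.3]
t 57.56 tcp [0.4385 0.2101 0.2993] rpy [-180.    -0.3 -157. ] gap mm 84.8 F [-0.2  0.5  0.4]
t 59.04 tcp [ 0.5004 -0.1486  0.3496] rpy [-180.    -0.    80.2] gap mm 85.0 F [-0.2  0.6  0.2]
top sq 91 0.062 [642.2 155.4  29.8  30.8  76.9]
top hex 228 0.06 [509.5 391.2  55.5  50.2  68.6]
top obl 614 0.06 [439.1 210.  110.4  60.4  22.4]
side sq 104 0.064 [641.2 151.4  31.3  31.   70.4]
side hex 179 0.059 [507.9 389.7  55.3  55.   33.3]
side obl 597 0.06 [438.1 209.9 113.5  68.4  20.7]
side rnd 238 0.057 [ 423.7 -209.8   43.4   39.1   71.2]
```

View pics/v6.png

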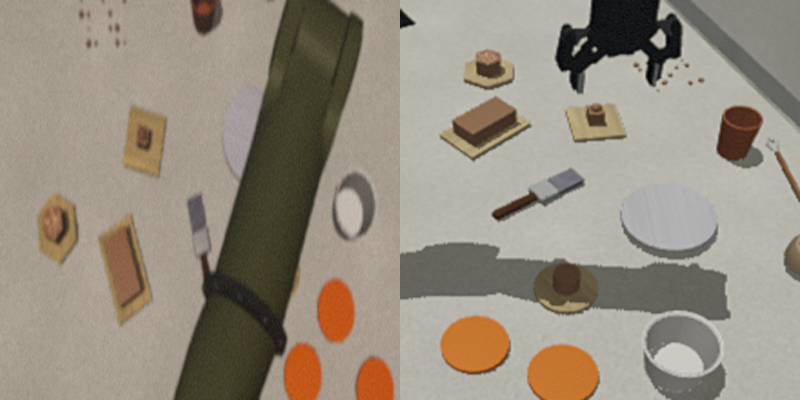

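All four sections stand upright in the middle of their bats. The tub hasn't moved and the arm is clear of everything, so I'm handing in.

```bash
python3 - <<'E'
from act import *
arm.hand_in(); st()
E
```

```text
the job is handed in; nothing more can be done
the job is handed in; nothing more can be done
```

I moved the cap, drum, hexagonal block and plinth, in that order, onto the square, round, hexagonal and oblong pale bats. Each was lowered slowly until contact (a stop at about 3 N), released, and the job handed in at about 59 s.

**Last checks:**
- **Placement:** The section centres measured 1–3 mm from the fitted bat centres in both views. The exceptions are the side-view cap fit, about 4.5 mm off in one coarse estimate where the top view gave under 1 mm, and the drum's final check, which was side view only because the arm hid it from above.
- **Height and angle:** The top heights are right for sections standing on their bats. The plinth lies within about 2° of its bat's long axis.
- **Surroundings:** The tub looked unmoved by eye; I did not measure its position. The gripper was clear of everything.

**Disagreement found:** The depth images show the real fingertips about 31 mm above the reported TCP. Because of that, the cap was gripped by its knob instead of its block. It still held and was set down upright. I corrected for the offset in the other three grasps, and their jaw gaps of 40.6, 49.1 and 58.9 mm agreed with the section widths.

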